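# Back off a left-hand crank nut and put the form block away

### The job

Free the steel form block from the clamp stand and put it away: its crank nut has a left-hand thread, so turn the crank clockwise seen from above, gently, until you feel it come right up against its end stop, and do not force it there or the crank will slip on the nut. Then draw the block straight out from under the raised strap, and set it down gently, standing on its base, in the free compartment of the green tray (the one with the black rubber liner). Leave everything else as it is.

Things in the scene. Friction and masses are not known exactly. Their poses are not given: they have to be found in the camera images.
- stand: Green clamp stand, fixed: base plate 230 x 90 x 12 mm. Origin on the table, x along the plate (from -130 to +100 mm), z up. The stud's upright axis is at x = +50 mm, y = 0. The block stands on the plate (12 mm above the table) at x = -40 mm under the strap's tip, and comes out towards -x.
- handle_mid (a point): Point on the axis of the upright black crank handle, a freely spinning grip 15 mm across, 55 mm tall, 50 mm from the stud's axis. The point is 35 mm above the grip's lower end, 20 mm below its top, 115 to 118 mm above the table at the start. Turning clockwise from above unscrews; it rises 10 mm per turn. At the stop the crank points roughly to stand +x, away from the block, give or take 40 degrees.
- nut: Steel left-hand hexagon nut, 32 mm, between strap and crank. Origin on the stud's axis at its underside (12 mm above the strap's). It turns with the crank; its angle does not tell where the stop is. The end stop comes after 0.57 to 0.9 turns (3.6 to 5.6 rad), differently each time, and shows only by feel: the thread drags about 0.25 N m (5 N along the circle at the handle) all the way, then is rigid.
- crank: Dark level crank arm on the nut. Origin on the stud's axis at its underside (15 mm above the nut's), x towards the handle; its top is 13 mm higher, and the stud ends at most 12 mm above that. x is along the nut's x at the start. It is only clamped on the nut: more than about 1.0 N m (20 N along the circle at the handle) makes it slip round, which must not happen.
- strap: Steel clamp strap 26 mm wide, 12 mm thick, from the stud to over the block's low toe. Origin on the stud's axis at its underside (40 to 43 mm above the table at the start), axes as the stand's; tip at x = -76.5 mm. A 7 mm lip under the tip hooks into the toe's groove: the block is trapped until the strap is about 46 mm up. With the nut at its stop the lip is about 3 mm clear.
- block: Steel form block, about 0.6 kg, 60 x 30 mm. Origin in the centre of its underside, x along the 60 mm. Main part 60 mm tall from x = -30 to +10 mm (its middle at x = -10), 30 mm wide: grip it there across y. Low toe x = +10 to +30 mm, 20 mm tall with a rim 26.5 mm tall at x = 23 to 30. At the start the toe is under the strap, its x along stand x.
- tray: Green steel tray, fixed, 92 x 268 mm, walls 4 mm thick and 24 mm high, three compartments of 84 x 84 mm in a row along its y, centres 88 mm apart, floors 4 mm above the table. Origin on the table under the middle compartment's centre. The compartments without the liner hold other blocks up to 62 mm tall.
- liner: Black rubber liner 70 x 70 x 3 mm on the floor of the free compartment, fixed; origin in the centre of its underside, 4 mm above the table, so its top is 7 mm above the table. Axes are the tray's axes. Either end compartment or the middle one.
- form_tall: Bystander: steel block 62 mm tall, about 47 x 34 mm, in a tray compartment. Origin at its underside.
- form_low: Bystander: dark steel block 44 mm tall, 50 x 40 mm, in a tray compartment. Origin at its underside.
- spanner: Bystander: spanner lying between stand and tray.
- oil: Bystander: white bottle 56 mm across, 130 mm tall.
- carton: Bystander: cardboard box 70 x 100 x 50 mm.
- gauge: Bystander: steel ring 60 mm across, 22 mm tall.
- angle: Bystander: dark steel angle, 70 x 50 x 60 mm.
- cup: Bystander: steel cup 72 mm across, 80 mm tall.
There are look-alikes about, which are no part of the job. Leave any blue, orange or red look-alike of the block alone.

How it is judged:
By the outcome, as a careful person would: the job done as asked, in the order asked, and still so for the second after the job is handed in, with the robot touching nothing.
It also fails if it takes over 72 s, if anything falls off the work surface, if the arm or the gripper's body presses on something with over 40 N, if the wrist force passes 120 N, or if a joint passes its speed limit or range.

### The arm

A 6-joint arm with a two-finger parallel gripper is mounted at the origin on the work surface. World frame = base frame: x ahead of the robot, y to its left, z up, the work surface at z = 0. Lengths are in m, angles in rad, forces in N, time in s.
With the tool pointing down it reaches from about 0.35 to 0.775 m from the base axis. Payload 7.3 kg.
Tool frame: the origin (TCP) lies on the centre line of the jaws, within the pads' length; the fingertips stand ahead of it and the grasp point (between the pads) lies 11 mm behind it (robot.nose_length is the z of the fingertips in the tool frame, in m); z points along the fingers, y is the line along which they close (so a half turn about z gives the same grasp; the last joint's range is limited). The gripper opens to 92 mm and grips with 3 to 60 N. Pads are 19 mm wide; open, the fingers measure 130 mm over their backs; the gripper's body (75 mm by 190 mm) begins 47 mm behind the grasp point.
Start: joints at [1.159, 0.342, 1.524, -0, 1.275, -0.146], TCP at [0.138, 0.507, 0.235] pointing down, gripper open.
Joint ranges: [-2.53, 2.53], [-0.77, 2.02], [0.04, 2.7], [-1, 4.14], [0.28, 2.66], [-3.11, 3.11]. Speed limits (rad/s): [2.57, 2.57, 3.14, 3.14, 3.14, 3.14].

### API

Orientations are given as [roll, pitch, yaw] about the fixed x, y, z axes, in that order (R = Rz(yaw) Ry(pitch) Rx(roll)).
In Python, from cell import robot, cams gives the robot as it stands. The module is installed in compiled form; this text tells all that it offers.
- The arm moves only by the tool carry_out, never from a script. Its argument "deltas" is a list of rows, each a list of 7 numbers: the shift along the tool's x, y, z in cm, then the turn, a rotation vector about the tool's x, y, z in rad, then the opening, from 0 (shut) to 1 (fully open). A call has exactly 8 rows; each row shifts and turns the commanded pose from where the row before left it, along the tool's axes as they then stand; what a row does not reach is not made up. A row lasts 1/12 s, in which the tool goes at most 41.7 mm and 7.16 degrees, less where a joint would pass 70% of its speed; a pose out of reach is approached as far as the arm can. A call is refused whole if a number of a shift passes 4.17 or a number of a turn 0.125, either way. A call with a gripper value outside its range is refused whole. The fingers move at their own pace and stop on an object; "force" is the grip in N (left out, the last holds). Time passes only in rows, so rows that do not move let the fingers close, or fill a call up. It gives the time, the measured TCP pose, the force, the opening and the grip force at its end, in the units of the state.
- robot.observe(): the state, without advancing time (a new reading comes with each control period).
- cams.read_camera(name): name is "scene" or "top"; returns a dict with "image" (480x640x3 uint8, blue, green, red), "depth" (480x640 float32, m along the optical axis (not along the pixel's ray), 0 where there is no reading), "fx", "fy", "cx", "cy" (pixels), "D" ([k1, k2, p1, p2, k3] as OpenCV has them; the pictures are not rectified), "world_to_cam" (4x4, takes a point from world to camera coordinates). Camera axes: x right, y up, looking along -z (the intrinsics and any distortion apply to the point x, -y, -z); pixel columns grow to the right and rows downward; lengths in m; the calibration is good to about 2 mm. A picture is of the moment at which its call begins.
- robot.hand_in(): hands the job in; it is judged then, once.
The state is a dict: "time": time; "qpos": joint angles; "qvel": joint speeds; "joint_efforts": joint torques, N m; "tool_pos": TCP position; "tool_rot": TCP orientation; "contact_force": force on the tool from outside, world axes, zero at the start; "torque": the same for the moment, N m; "opening": finger opening in m; "grip_force": force on a finger pad.
Only numpy, scipy, OpenCV 4.12 (cv2) and the standard library are available. Lean on these libraries where they do the work, as an engineer would, in place of code of your own. Each camera call takes 0.05 s, during which the arm holds its last target. There are 200 camera calls.

## Working session

There is one attempt and no reset: what is moved stays moved. The work goes in short steps, Python scripts to look and compute and a tool call to move; the robot and the scene stay as the last step left them, time stands still between calls to the robot, and variables do not carry over. Pictures are saved under pics/ and viewed, at most 10 in all, crops included, and the job is handed in when it is done.

Besides the shell and the picture viewer there is one more tool, called after "Request:" as name(argument=value, ...) on one line, values as JSON. carry_out: Moves the arm, as the interface text tells. Its arguments: {"type":"object","properties":{"deltas":{"type":"array","items":{"type":"array","items":{"type":"number"}}},"force":{"type":"number"}},"required":["deltas"]}

```bash
mkdir -p pics; ls; python3 - <<'E'
from cell import robot,cams
import cv2,numpy as np
s=robot.observe()
for k,v in s.items(): print(k,np.round(v,3))
print(robot.nose_length)
for n in ("scene","top"):
    c=cams.read_camera(n); cv2.imwrite(f"pics/{n}0.png",c["image"]); np.savez(f"pics/{n}0.npz",**c)
    print(n,c["fx"],c["cx"],c["cy"],c["D"],np.round(c["world_to_cam"],3).tolist())
E
```

```text
pics
time 0.0
qpos [ 1.159  0.343  1.525 -0.     1.275 -0.146]
qvel [-0.     0.     0.001 -0.    -0.     0.001]
joint_efforts [-3.0000e-03 -4.3126e+01 -2.4421e+01  7.1000e-02  5.6000e-02 -0.0000e+00]
tool_pos [0.138 0.506 0.234]
tool_rot [-3.14  -0.     2.876]
contact_force [ 0.231  0.218 -0.093]
torque [0.018 0.011 0.036]
grip_force 0.0
opening 0.092
0.008
scene 509.1025013436607 330.80923945463786 242.76905386331666 [-0.12116479  0.          0.          0.          0.        ] [[-0.715, 0.699, -0.006, 0.363], [-0.588, -0.598, 0.545, 0.299], [0.378, 0.394, 0.838, -1.282], [0.0, 0.0, 0.0, 1.0]]
top 592.8581278365565 323.5336606915237 222.3311384965635 [-0.14153521  0.          0.          0.          0.        ] [[0.018, -1.0, 0.008, 0.014], [0.991, 0.019, 0.135, -0.569], [-0.135, 0.006, 0.991, -1.22], [0.0, 0.0, 0.0, 1.0]]
```

View pics/top0.png

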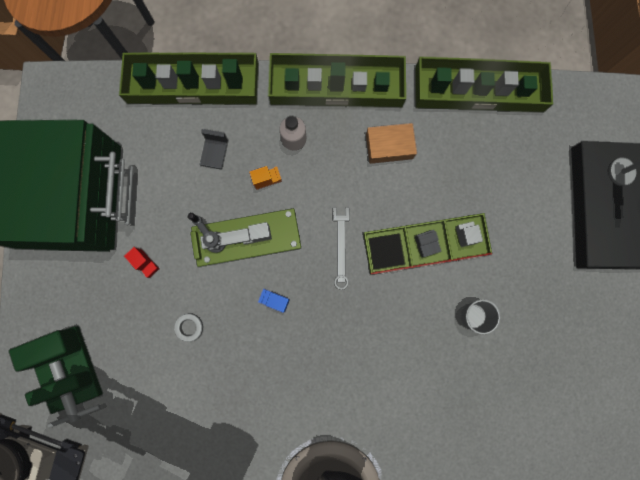

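View pics/scene0.png

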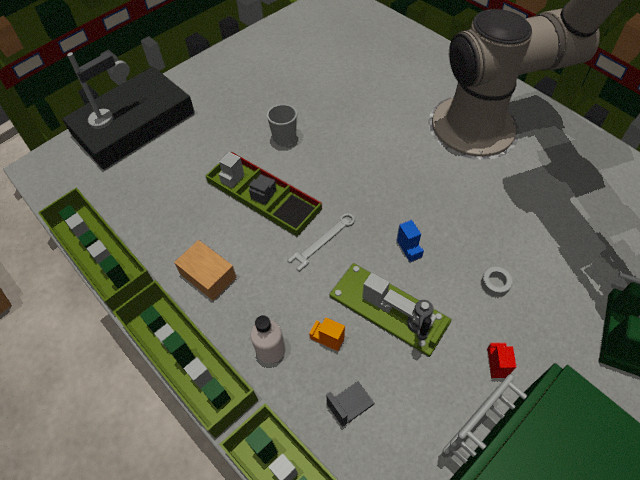

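Top view: the stand is around (245,238), with the stud near (210,240), the block near (260,232) and the handle top near (193,217). The free compartment is the tray's left one at (387,251). I'll measure these from depth.

```bash
cat > h.py <<'E'
import numpy as np,cv2
def K(c): return np.array([[c["fx"],0,c["cx"]],[0,c["fy"],c["cy"]],[0,0,1.]])
def cloud(c):
    h,w=c["depth"].shape
    uv=np.stack(np.meshgrid(np.arange(w),np.arange(h)),-1).reshape(-1,1,2).astype(float)
    n=cv2.undistortPoints(uv,K(c),np.array(c["D"],float)).reshape(-1,2)
    d=c["depth"].reshape(-1).astype(float)
    P=np.c_[n[:,0]*d,-n[:,1]*d,-d,np.ones(len(d))]
    W=(P@np.linalg.inv(c["world_to_cam"]).T)[:,:3]; W[d==0]=np.nan
    return W.reshape(h,w,3)
def atz(c,u,v,z):
    n=cv2.undistortPoints(np.array([[[u,v]]],float),K(c),np.array(c["D"],float)).reshape(2)
    M=np.linalg.inv(c["world_to_cam"]); o=M[:3,3]; r=M[:3,:3]@np.array([n[0],-n[1],-1.])
    return o+r*(z-o[2])/r[2]
def rect(p):
    r=cv2.minAreaRect((p[:,:2]*1000).astype(np.float32)); return r
E
python3 - <<'E'
import numpy as np,cv2
from h import *
for n in("top","scene"):
    c=dict(np.load(f"pics/{n}0.npz")); W=cloud(c); im=c["image"].astype(int)
    if n=="top":
        m=np.zeros((480,640),bool); m[200:280,180:310]=1; mt=np.zeros_like(m); mt[205:285,355:500]=1
    else:
        m=np.zeros((480,640),bool); m[250:365,320:460]=1; mt=np.zeros_like(m); mt[145:240,200:325]=1
    z=W[...,2]
    print(n,"table z",np.nanmedian(z[300:330,300:400]))
    green=(im[...,1]>im[...,0]+25)&(im[...,1]>im[...,2]+5)
    for lab,mm in (("plate",m&green&(z<.03)),("blocktop",m&(z>.066)&(z<.078)&~green),("strap",m&(z>.046)&(z<.06)),("handle",m&(z>.125)),("tray",mt&(z>.015)&(z<.03)),("liner",mt&(z<.012)&(im.max(-1)<45)),("tall",mt&(z>.058)),("low",mt&(z>.042)&(z<.055))):
        p=W[mm]; 
        if len(p)>3:
            r=rect(p); print(n,lab,len(p),"mean",np.round(np.nanmean(p,0),4),"rect",np.round(r[0],1),np.round(r[1],1),round(r[2],1),"zmed",np.round(np.nanmedian(p[:,2]),4), "zmax",p[:,2].max())
    y0,x0=(195,180) if n=="top" else (250,320)
    a=cv2.resize(c["image"][y0:y0+90,x0:x0+140],None,fx=5.7,fy=5.7,interpolation=cv2.INTER_CUBIC)[:,:800]
    cv2.imwrite(f"pics/{n}0c.png",cv2.convertScaleAbs(a,alpha=1.4))
E
```

```text
top table z -7.892972553213973e-05
top plate 2825 mean [0.5376 0.1768 0.012 ] rect [537.1 194.6] [ 89.8 231.9] 11.5 zmed 0.0119 zmax 0.029825625063913952
top blocktop 335 mean [0.5423 0.1734 0.072 ] rect [535.2 216. ] [159.1  60.1] 87.5 zmed 0.0717 zmax 0.07796512427722635
top strap 443 mean [0.5306 0.2157 0.0532] rect [534.2 210.1] [ 35.4 145.3] 13.3 zmed 0.0532 zmax 0.05993892534612866
top handle 48 mean [0.5632 0.2864 0.1349] rect [563.5 287.8] [15.6 12. ] 89.5 zmed 0.1351 zmax 0.1398148226734437
top tray 1022 mean [ 0.5308 -0.2063  0.0227] rect [ 529.6 -202.4] [ 93.9 269.7] 10.2 zmed 0.023 zmax 0.02993612386569433
top liner 899 mean [ 0.5134 -0.1172  0.0065] rect [ 530.9 -205.2] [ 78.4 254.5] 10.9 zmed 0.0066 zmax 0.011979797175306395
top tall 279 mean [ 0.545  -0.2871  0.0654] rect [ 545.3 -287.7] [36.4 35.3] 13.5 zmed 0.0656 zmax 0.07220171942470777
top low 217 mean [ 0.538  -0.2099  0.0475] rect [ 537.5 -240. ] [ 46.2 122.9] 14.9 zmed 0.0474 zmax 0.05492001390838097
scene table z 0.004725560968468434
scene plate 2654 mean [0.5513 0.1836 0.0132] rect [533.9 192.4] [ 97.6 229.3]
[... 189 characters left out ...]
.561  0.202  0.0545] rect [577.8 190.2] [ 98.4 216.2] 54.7 zmed 0.0548 zmax 0.05997807346839634
scene handle 77 mean [0.5645 0.2887 0.1352] rect [563.4 288.1] [14.  13.4] 43.4 zmed 0.1363 zmax 0.13998986402802227
scene tray 1316 mean [ 0.5318 -0.1927  0.0222] rect [ 529.2 -201.9] [ 95. 271.] 10.0 zmed 0.0228 zmax 0.029783889573999578
scene liner 1062 mean [ 0.5223 -0.1343  0.008 ] rect [ 530.1 -200.9] [ 92.4 267.6] 10.1 zmed 0.0082 zmax 0.011992351964265957
scene tall 241 mean [ 0.5456 -0.2861  0.0655] rect [ 543.7 -289. ] [41.6 37.5] 16.2 zmed 0.066 zmax 0.0709160305354386
scene low 259 mean [ 0.5415 -0.2238  0.0478] rect [ 534.6 -240.6] [ 47.1 127.9] 7.4 zmed 0.0481 zmax 0.0547942186806184
```

View pics/top0c.png

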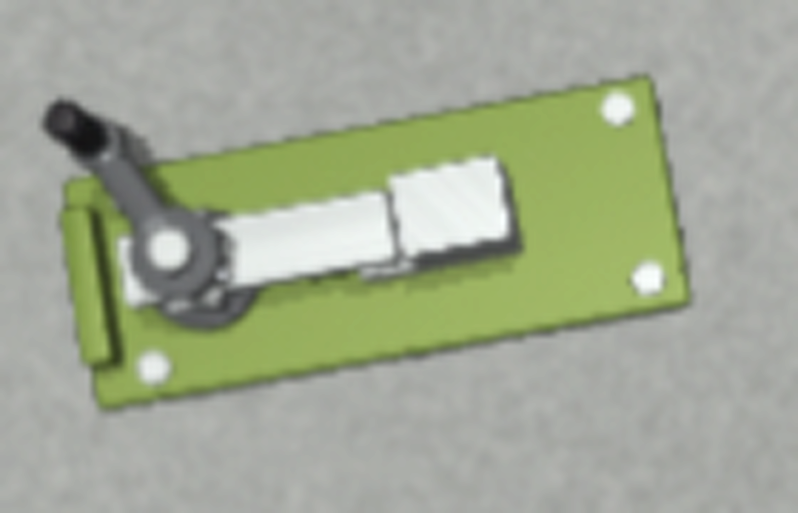

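```bash
python3 - <<'E'
import numpy as np
from h import *
c=dict(np.load("pics/top0.npz")); s=dict(np.load("pics/scene0.npz"))
px=lambda a,b:(180+(a+.5)/5.7-.5,195+(b+.5)/5.7-.5)
for l,a,b,z in(("handle",62,114,.136),("stud",168,247,.092),("blockTop",448,205,.072),("c1",391,178,.072),("c2",496,157,.072),("c3",513,242,.072),("c4",402,260,.072),("P1",650,75,.012),("P2",690,302,.012),("P3",100,410,.012),("P4",65,185,.012)):
    print(l,np.round(atz(c,*px(a,b),z)*1000,1))
for cc in(c,s):
    W=cloud(cc); z=W[...,2]; d=np.hypot(W[...,0]-.5635,W[...,1]-.288)
    p=W[(d<.012)&(z>.131)&(z<.14)]; print("handle",len(p),p.mean(0),np.percentile(p[:,2],[50,90]))
    d=np.hypot(W[...,0]-.524,W[...,1]-.258)
    p=W[(d<.01)&(z>.085)&(z<.11)]; print("stud",len(p),p.mean(0),np.percentile(p[:,2],[50,90]))
E
```

```text
handle [566.  287.5 136. ]
stud [525.1 256.8  92. ]
blockTop [544.6 159.2  72. ]
c1 [554.  180.2  72. ]
c2 [562.4 142.3  72. ]
c3 [531.6 135.2  72. ]
c4 [524.2 175.2  72. ]
P1 [603.2  89.9  12. ]
P2 [516.6  72.6  12. ]
P3 [471.  295.3  12. ]
P4 [556.6 312.6  12. ]
handle 43 [0.56345149 0.28664051 0.13558977] [0.13582915 0.1390879 ]
stud 45 [0.52345424 0.25568558 0.09076127] [0.09103698 0.09420163]
handle 64 [0.563846   0.28845221 0.13644807] [0.13721567 0.13909782]
stud 63 [0.52436008 0.25739761 0.09115045] [0.09157345 0.09398237]
```

View pics/scene0c.png

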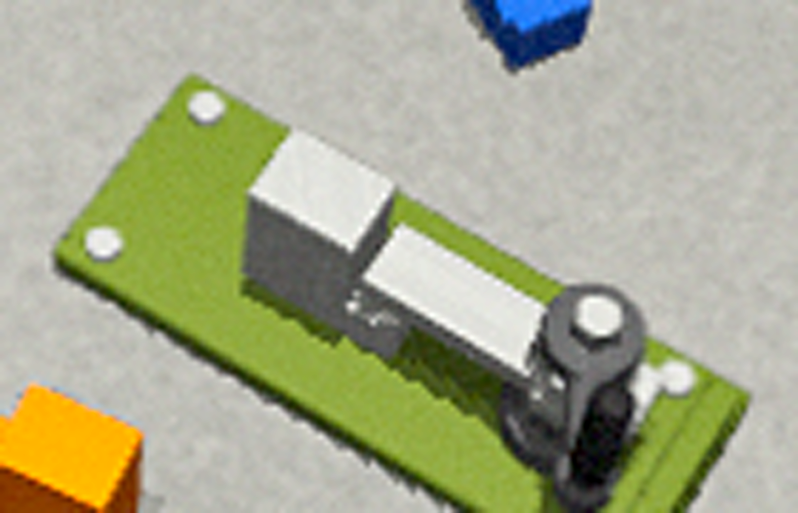

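The top view gives the stud at about (524,257) mm, the handle at (564,287) and the stand yaw at 101.6°. The block's middle is at (544,159). The distances between these fit the given sizes. Before moving I'll check heights along the path, and refine the tray.

```bash
cat >> h.py <<'E'
def plan(tgt,yaw,n,cur=None):
    """rows in cm/rad: straight line & yaw to world target (mm) from current commanded pose (x,y,z mm,yaw)"""
    p=np.array(cur[:3],float); a=cur[3]; d=(np.array(tgt)-p)/n; w=(yaw-a)/n; R=[]
    for i in range(n):
        c,s=np.cos(a),np.sin(a)
        R.append([round((c*d[0]+s*d[1])/10,3),round((s*d[0]-c*d[1])/10,3),round(-d[2]/10,3),0,0,round(-w,4)]); a+=w
    return R
E
python3 - <<'E'
import numpy as np
from h import *
C=[dict(np.load(f"pics/{n}0.npz")) for n in("top","scene")]
W=np.concatenate([cloud(c).reshape(-1,3) for c in C])
A=np.array([.138,.506]);B=np.array([.564,.287]);u=(B-A)/np.linalg.norm(B-A)
t=(W[:,:2]-A)@u; q=(W[:,:2]-A)@np.array([-u[1],u[0]])
for k in np.arange(.1,.62,.05):
    m=(t>k)&(t<k+.05)&(abs(q)<.11); print(round(k,2),np.round(np.nanpercentile(W[m,2],[50,99.5,100]),3) if m.any() else None)
# tray corners from top
c=C[0]; W=cloud(c); im=c["image"].astype(int); z=W[...,2]
m=np.zeros((480,640),bool); m[220:285,360:412]=1
mm=(m&(im.max(-1)<40)&(z<.012)).astype(np.uint8)
n,l,st,ce=cv2.connectedComponentsWithStats(mm); k=1+np.argmax(st[1:,4]); p=W[l==k]
print("liner",st[k],ce[k],p.mean(0),rect(p), atz(c,*ce[k],.007))
a=cv2.resize(c["image"][205:285,360:500],None,fx=5.7,fy=5.7,interpolation=cv2.INTER_CUBIC)
cv2.imwrite("pics/tray.png",cv2.convertScaleAbs(a,alpha=1.5))
E
```

```text
0.1 [0.001 0.117 0.12 ]
0.15 [0.001 0.006 0.009]
0.2 [0.001 0.024 0.026]
0.25 [0.002 0.026 0.031]
0.3 [0.002 0.064 0.066]
0.35 [0.001 0.063 0.066]
0.4 [0.002 0.084 0.09 ]
0.45 [0.011 0.138 0.14 ]
0.5 [0.002 0.073 0.077]
0.55 [0.001 0.013 0.016]
0.6 [0.004 0.064 0.067]
liner [370 235  33  33 841] [386.05350773 251.04399524] [ 0.51294607 -0.11250721  0.00643613] ((513.2286376953125, -112.58192443847656), (64.13459777832031, 65.783935546875), 10.126421928405762) [ 0.51286703 -0.11242389  0.007     ]
```

View pics/tray.png

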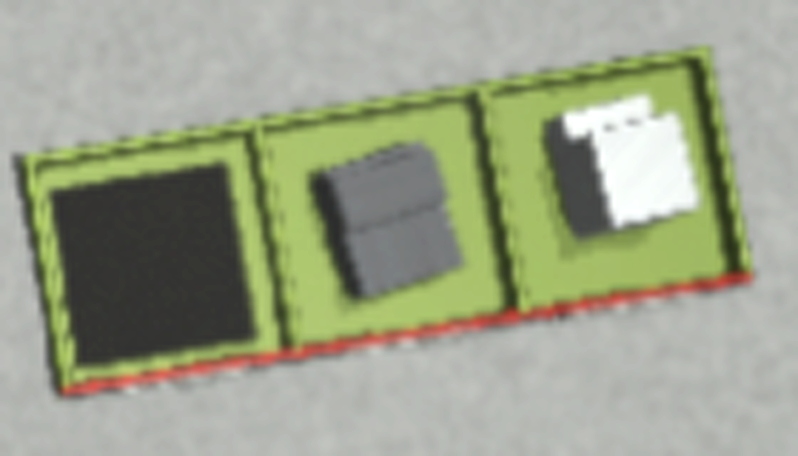

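The tray crop shows the liner free in the left compartment, centred near crop (153,265), which is px (386.5,251). That puts it at about (513,-113) mm. Next I'll plan the approach to the handle.

```bash
python3 - <<'E'
from h import *
from cell import robot
s=robot.observe(); print(s["tool_pos"],s["tool_rot"])
print(plan([564,287,165],3.344,1,[138,506.5,235,2.876]))
for r in plan([564,287,165],3.344,16,[138,506.5,235,2.876]): print(r)
E
```

```text
[0.13776595 0.50624571 0.23412176] [-3.14022346e+00 -2.19578497e-04  2.87572254e+00]
[[np.float64(-46.868), np.float64(-9.999), np.float64(7.0), 0, 0, -0.468]]
[np.float64(-2.929), np.float64(-0.625), np.float64(0.438), 0, 0, -0.0292]
[np.float64(-2.91), np.float64(-0.71), np.float64(0.438), 0, 0, -0.0292]
[np.float64(-2.888), np.float64(-0.795), np.float64(0.438), 0, 0, -0.0292]
[np.float64(-2.863), np.float64(-0.879), np.float64(0.438), 0, 0, -0.0292]
[np.float64(-2.836), np.float64(-0.963), np.float64(0.438), 0, 0, -0.0292]
[np.float64(-2.807), np.float64(-1.045), np.float64(0.438), 0, 0, -0.0292]
[np.float64(-2.775), np.float64(-1.127), np.float64(0.438), 0, 0, -0.0292]
[np.float64(-2.741), np.float64(-1.207), np.float64(0.438), 0, 0, -0.0292]
[np.float64(-2.705), np.float64(-1.287), np.float64(0.438), 0, 0, -0.0292]
[np.float64(-2.666), np.float64(-1.366), np.float64(0.438), 0, 0, -0.0292]
[np.float64(-2.625), np.float64(-1.443), np.float64(0.438), 0, 0, -0.0292]
[np.float64(-2.581), np.float64(-1.519), np.float64(0.438), 0, 0, -0.0292]
[np.float64(-2.536), np.float64(-1.594), np.float64(0.438), 0, 0, -0.0292]
[np.float64(-2.488), np.float64(-1.667), np.float64(0.438), 0, 0, -0.0292]
[np.float64(-2.438), np.float64(-1.74), np.float64(0.438), 0, 0, -0.0292]
[np.float64(-2.386), np.float64(-1.81), np.float64(0.438), 0, 0, -0.0292]
```

Request:
carry_out(deltas=[[-2.93,-0.63,0.4,0,0,-0.0292,0.6],[-2.91,-0.71,0.4,0,0,-0.0292,0.6],[-2.89,-0.8,0.4,0,0,-0.0292,0.6],[-2.86,-0.88,0.4,0,0,-0.0292,0.6],[-2.84,-0.96,0.4,0,0,-0.0292,0.6],[-2.81,-1.05,0.4,0,0,-0.0292,0.6],[-2.78,-1.13,0.4,0,0,-0.0292,0.6],[-2.74,-1.21,0.4,0,0,-0.0292,0.6]], force=8)

```text
time: 0.77
tool_pos: [0.352, 0.3956, 0.2022]
tool_rot: [-3.141, -0.001, 3.111]
contact_force: [0.7, 0.6, -0.6]
opening: 0.0552
grip_force: 0.0
```

Request:
carry_out(deltas=[[-2.71,-1.29,0.4,0,0,-0.0292,0.6],[-2.67,-1.37,0.4,0,0,-0.0292,0.6],[-2.63,-1.44,0.4,0,0,-0.0292,0.6],[-2.58,-1.52,0.4,0,0,-0.0292,0.6],[-2.54,-1.59,0.4,0,0,-0.0292,0.6],[-2.49,-1.67,0.4,0,0,-0.0292,0.6],[-2.44,-1.74,0.4,0,0,-0.0292,0.6],[-2.39,-1.81,0.4,0,0,-0.0292,0.6]])

```text
time: 1.43
tool_pos: [0.5651, 0.2856, 0.17]
tool_rot: [-3.142, -0.001, -2.939]
contact_force: [-0.8, -0.5, -0.3]
opening: 0.0547
grip_force: 0.0
```

Request:
carry_out(deltas=[[0,0,0.3,0,0,0,0.5],[0,0,0,0,0,0,0.5],[0,0,0,0,0,0,0.5],[0,0,0,0,0,0,0.5],[0,0,0,0,0,0,0.5],[0,0,0,0,0,0,0.5],[0,0,0,0,0,0,0.5],[0,0,0,0,0,0,0.5]])

```text
time: 2.1
tool_pos: [0.5638, 0.287, 0.1681]
tool_rot: [3.141, 0.0, -2.94]
contact_force: [0.1, 0.2, 0.3]
opening: 0.0459
grip_force: 0.0
```

Request:
carry_out(deltas=[[0,0,1.0,0,0,0,0.5],[0,0,1.0,0,0,0,0.5],[0,0,1.0,0,0,0,0.5],[0,0,1.0,0,0,0,0.5],[0,0,1.0,0,0,0,0.5],[0,0,1.0,0,0,0,0.5],[0,0,0,0,0,0,0.5],[0,0,0,0,0,0,0.5]])

```text
time: 2.77
tool_pos: [0.5637, 0.2865, 0.1068]
tool_rot: [-3.141, -0.002, -2.94]
contact_force: [-0.1, -0.1, 1.0]
opening: 0.0461
grip_force: 0.0
```

Request:
carry_out(deltas=[[0,0,0,0,0,0,0.3],[0,0,0,0,0,0,0.2],[0,0,0,0,0,0,0.1],[0,0,0,0,0,0,0],[0,0,0,0,0,0,0],[0,0,0,0,0,0,0],[0,0,0,0,0,0,0],[0,0,0,0,0,0,0]], force=8)

```text
time: 3.43
tool_pos: [0.5643, 0.2869, 0.108]
tool_rot: [3.141, 0.001, -2.94]
contact_force: [0.1, 1.2, 1.6]
opening: 0.0147
grip_force: 8.0
```

```bash
python3 - <<'E'
from cell import robot,cams
import cv2,numpy as np
s=robot.observe()
for k in("tool_pos","tool_rot","contact_force","torque","grip_force","opening"): print(k,np.round(s[k],4))
c=cams.read_camera("scene"); cv2.imwrite("pics/g1.png",cv2.resize(c["image"][230:380,300:480],None,fx=4,fy=4))
E
```

```text
tool_pos [0.5643 0.2869 0.108 ]
tool_rot [ 3.1411e+00  8.0000e-04 -2.9402e+00]
contact_force [0.0615 1.2043 1.5665]
torque [0.3305 0.0373 0.0281]
grip_force 8.0006
opening 0.0147
```

View pics/g1.png

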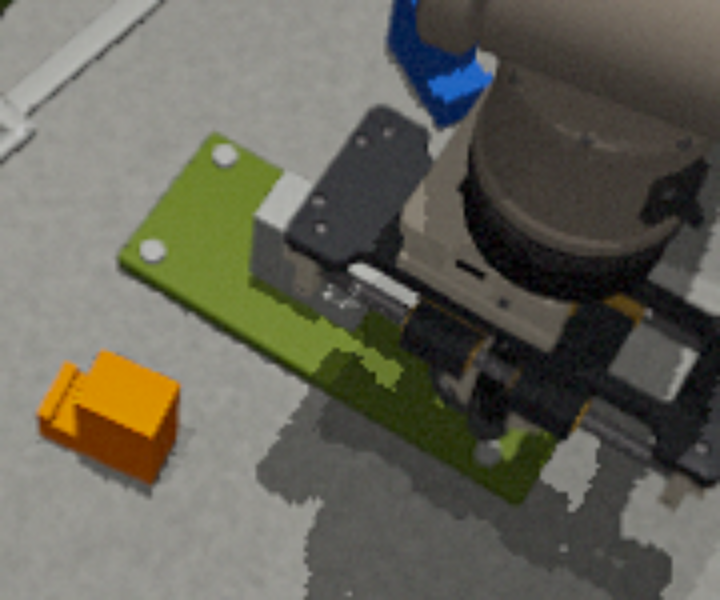

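The scene crop shows the fingers around the black handle at about (490,400) in the crop. The opening of 14.7 mm matches the 15 mm grip. I'll print the spiral rows now.

```bash
cat >> h.py <<'E'
def spiral(a0,step,n,yaw=3.343,r=50.0,tool=None):
    a=a0-step*np.arange(n+1); p=np.c_[r*np.cos(a),r*np.sin(a)]; d=np.diff(p,axis=0); c,s=np.cos(yaw),np.sin(yaw)
    return [[round((c*x+s*y)/10,2),round((s*x-c*y)/10,2),round(-step*1.59/10,3)] for x,y in d]
E
python3 - <<'E'
from h import *
a=np.radians(37.1)
S=spiral(a,.06,8); a-=.48; print(S)
for k in range(7):
    print(k,round(a,3),spiral(a,.08,8)); a-=.64
E
```

```text
[[np.float64(-0.12), np.float64(-0.27), -0.01], [np.float64(-0.1), np.float64(-0.28), -0.01], [np.float64(-0.09), np.float64(-0.29), -0.01], [np.float64(-0.07), np.float64(-0.29), -0.01], [np.float64(-0.05), np.float64(-0.3), -0.01], [np.float64(-0.03), np.float64(-0.3), -0.01], [np.float64(-0.02), np.float64(-0.3), -0.01], [np.float64(0.0), np.float64(-0.3), -0.01]]
0 0.168 [[np.float64(0.03), np.float64(-0.4), -0.013], [np.float64(0.06), np.float64(-0.4), -0.013], [np.float64(0.09), np.float64(-0.39), -0.013], [np.float64(0.12), np.float64(-0.38), -0.013], [np.float64(0.15), np.float64(-0.37), -0.013], [np.float64(0.18), np.float64(-0.36), -0.013], [np.float64(0.21), np.float64(-0.34), -0.013], [np.float64(0.24), np.float64(-0.32), -0.013]]
1 -0.472 [[np.float64(0.26), np.float64(-0.3), -0.013], [np.float64(0.29), np.float64(-0.28), -0.013], [np.float64(0.31), np.float64(-0.26), -0.013], [np.float64(0.33), np.float64(-0.23), -0.013], [np.float64(0.34), np.float64(-0.2), -0.013], [np.float64(0.36), np.float64(-0.18), -0.013], [np.float64(0.37), np.float64(-0.15), -0.013], [np.float6
[... 1235 characters left out ...]
-0.08), np.float64(0.39), -0.013], [np.float64(-0.12), np.float64(0.38), -0.013], [np.float64(-0.15), np.float64(0.37), -0.013], [np.float64(-0.17), np.float64(0.36), -0.013], [np.float64(-0.2), np.float64(0.34), -0.013], [np.float64(-0.23), np.float64(0.33), -0.013], [np.float64(-0.26), np.float64(0.31), -0.013]]
6 -3.672 [[np.float64(-0.28), np.float64(0.29), -0.013], [np.float64(-0.3), np.float64(0.26), -0.013], [np.float64(-0.32), np.float64(0.24), -0.013], [np.float64(-0.34), np.float64(0.21), -0.013], [np.float64(-0.35), np.float64(0.18), -0.013], [np.float64(-0.37), np.float64(0.16), -0.013], [np.float64(-0.38), np.float64(0.13), -0.013], [np.float64(-0.39), np.float64(0.09), -0.013]]
```

Request:
carry_out(deltas=[[-0.12,-0.27,-0.01,0,0,0,0],[-0.1,-0.28,-0.01,0,0,0,0],[-0.09,-0.29,-0.01,0,0,0,0],[-0.07,-0.29,-0.01,0,0,0,0],[-0.05,-0.3,-0.01,0,0,0,0],[-0.03,-0.3,-0.01,0,0,0,0],[-0.02,-0.3,-0.01,0,0,0,0],[0,-0.3,-0.01,0,0,0,0]], force=10)

```text
time: 4.15
tool_pos: [0.5737, 0.2657, 0.1088]
tool_rot: [3.14, 0.001, -2.94]
contact_force: [-0.4, 5.2, 1.3]
opening: 0.0143
grip_force: 10.0
```

Request:
carry_out(deltas=[[0.03,-0.4,-0.013,0,0,0,0],[0.06,-0.4,-0.013,0,0,0,0],[0.09,-0.39,-0.013,0,0,0,0],[0.12,-0.38,-0.013,0,0,0,0],[0.15,-0.37,-0.013,0,0,0,0],[0.18,-0.36,-0.013,0,0,0,0],[0.21,-0.34,-0.013,0,0,0,0],[0.24,-0.32,-0.013,0,0,0,0]])

```text
time: 4.82
tool_pos: [0.5695, 0.2343, 0.1099]
tool_rot: [3.14, 0.002, -2.94]
contact_force: [1.4, 5.1, -0.3]
opening: 0.0143
grip_force: 10.0
```

Request:
carry_out(deltas=[[0.26,-0.3,-0.013,0,0,0,0],[0.29,-0.28,-0.013,0,0,0,0],[0.31,-0.26,-0.013,0,0,0,0],[0.33,-0.23,-0.013,0,0,0,0],[0.34,-0.2,-0.013,0,0,0,0],[0.36,-0.18,-0.013,0,0,0,0],[0.37,-0.15,-0.013,0,0,0,0],[0.38,-0.12,-0.013,0,0,0,0]])

```text
time: 5.48
tool_pos: [0.5477, 0.2119, 0.1109]
tool_rot: [3.141, 0.004, -2.94]
contact_force: [4.1, 3.2, -1.0]
opening: 0.0146
grip_force: 10.0
```

Request:
carry_out(deltas=[[0.39,-0.09,-0.013,0,0,0,0],[0.4,-0.05,-0.013,0,0,0,0],[0.4,-0.02,-0.013,0,0,0,0],[0.4,0.01,-0.013,0,0,0,0],[0.4,0.04,-0.013,0,0,0,0],[0.39,0.07,-0.013,0,0,0,0],[0.39,0.1,-0.013,0,0,0,0],[0.38,0.13,-0.013,0,0,0,0]])

```text
time: 6.15
tool_pos: [0.5169, 0.2068, 0.112]
tool_rot: [-3.141, 0.004, -2.94]
contact_force: [6.2, 0.3, -2.4]
opening: 0.0145
grip_force: 10.0
```

Request:
carry_out(deltas=[[0.36,0.16,-0.013,0,0,0,0],[0.35,0.19,-0.013,0,0,0,0],[0.33,0.22,-0.013,0,0,0,0],[0.32,0.25,-0.013,0,0,0,0],[0.29,0.27,-0.013,0,0,0,0],[0.27,0.29,-0.013,0,0,0,0],[0.25,0.31,-0.013,0,0,0,0],[0.22,0.33,-0.013,0,0,0,0]])

```text
time: 6.82
tool_pos: [0.489, 0.2209, 0.113]
tool_rot: [-3.14, 0.002, -2.94]
contact_force: [3.4, -3.8, 0.4]
opening: 0.0145
grip_force: 10.0
```

```bash
python3 - <<'E'
from h import *
from cell import robot
s=robot.observe(); C=np.array([524.4,256.7]); p=np.array(s["tool_pos"])*1000; f=s["contact_force"]
d=p[:2]-C; a=np.arctan2(d[1],d[0]); t=np.array([np.sin(a),-np.cos(a)])
print(p,"r",np.hypot(*d),"a",a,"cmd a",-2.392,"F_t",f[:2]@t,"F_r",f[:2]@d/np.hypot(*d),f)
print("fast",spiral(-2.392,.06,8))
a=-2.392-.48
for k in range(12):
    print(k,round(a,3),[list(map(float,r)) for r in spiral(a,.03,8)]); a-=.24
E
```

```text
[488.99192977 220.90097536 112.96908828] r 50.35177854910277 a -2.350704159767799 cmd a -2.392 F_t -5.0905863979636745 F_r 0.3208157764421507 [ 3.39369463 -3.80786415  0.40707703]
fast [[np.float64(0.15), np.float64(0.26), -0.01], [np.float64(0.13), np.float64(0.27), -0.01], [np.float64(0.12), np.float64(0.28), -0.01], [np.float64(0.1), np.float64(0.28), -0.01], [np.float64(0.08), np.float64(0.29), -0.01], [np.float64(0.06), np.float64(0.29), -0.01], [np.float64(0.05), np.float64(0.3), -0.01], [np.float64(0.03), np.float64(0.3), -0.01]]
0 -2.872 [[0.01, 0.15, -0.005], [0.0, 0.15, -0.005], [-0.0, 0.15, -0.005], [-0.01, 0.15, -0.005], [-0.01, 0.15, -0.005], [-0.01, 0.15, -0.005], [-0.02, 0.15, -0.005], [-0.02, 0.15, -0.005]]
1 -3.112 [[-0.03, 0.15, -0.005], [-0.03, 0.15, -0.005], [-0.04, 0.15, -0.005], [-0.04, 0.14, -0.005], [-0.05, 0.14, -0.005], [-0.05, 0.14, -0.005], [-0.05, 0.14, -0.005], [-0.06, 0.14, -0.005]]
2 -3.352 [[-0.06, 0.14, -0.005], [-0.07, 0.13, -0.005], [-0.07, 0.13, -0.005], [-0.07, 0.13, -0.005], [-0.08, 0.13, -0.005], [-0.08, 0.13, -0.005], [-0.09, 0.12, -0.005], [-
[... 1095 characters left out ...]
], [-0.14, -0.06, -0.005], [-0.14, -0.06, -0.005], [-0.13, -0.07, -0.005], [-0.13, -0.07, -0.005]]
9 -5.032 [[-0.13, -0.08, -0.005], [-0.13, -0.08, -0.005], [-0.12, -0.08, -0.005], [-0.12, -0.09, -0.005], [-0.12, -0.09, -0.005], [-0.12, -0.1, -0.005], [-0.11, -0.1, -0.005], [-0.11, -0.1, -0.005]]
10 -5.272 [[-0.11, -0.11, -0.005], [-0.1, -0.11, -0.005], [-0.1, -0.11, -0.005], [-0.1, -0.11, -0.005], [-0.09, -0.12, -0.005], [-0.09, -0.12, -0.005], [-0.09, -0.12, -0.005], [-0.08, -0.13, -0.005]]
11 -5.512 [[-0.08, -0.13, -0.005], [-0.08, -0.13, -0.005], [-0.07, -0.13, -0.005], [-0.07, -0.13, -0.005], [-0.06, -0.14, -0.005], [-0.06, -0.14, -0.005], [-0.05, -0.14, -0.005], [-0.05, -0.14, -0.005]]
```

```bash
cat >> h.py <<'E'
def spiral2(a0,step,n,yaw,dyaw,r=50.0):
    out=[]
    for i in range(n):
        a,b=a0-step*i,a0-step*(i+1); x,y=r*(np.cos(b)-np.cos(a)),r*(np.sin(b)-np.sin(a)); c,s=np.cos(yaw),np.sin(yaw)
        out.append([float(v) for v in (round((c*x+s*y)/10,2),round((s*x-c*y)/10,2),round(-step*.159,3),0,0,-dyaw,0)]); yaw+=dyaw
    return out
E
python3 -c "
from h import *
print(spiral2(-2.392,.055,8,3.343,.12))"
```

```text
[[0.14, 0.24, -0.009, 0.0, 0.0, -0.12, 0.0], [0.09, 0.26, -0.009, 0.0, 0.0, -0.12, 0.0], [0.05, 0.27, -0.009, 0.0, 0.0, -0.12, 0.0], [-0.0, 0.27, -0.009, 0.0, 0.0, -0.12, 0.0], [-0.05, 0.27, -0.009, 0.0, 0.0, -0.12, 0.0], [-0.1, 0.26, -0.009, 0.0, 0.0, -0.12, 0.0], [-0.14, 0.24, -0.009, 0.0, 0.0, -0.12, 0.0], [-0.18, 0.21, -0.009, 0.0, 0.0, -0.12, 0.0]]
```

Request:
carry_out(deltas=[[0.14,0.24,-0.009,0,0,-0.12,0],[0.09,0.26,-0.009,0,0,-0.12,0],[0.05,0.27,-0.009,0,0,-0.12,0],[0,0.27,-0.009,0,0,-0.12,0],[-0.05,0.27,-0.009,0,0,-0.12,0],[-0.1,0.26,-0.009,0,0,-0.12,0],[-0.14,0.24,-0.009,0,0,-0.12,0],[-0.18,0.21,-0.009,0,0,-0.12,0]])

```text
time: 7.48
tool_pos: [0.4773, 0.2394, 0.1136]
tool_rot: [-3.14, -0.002, -1.974]
contact_force: [-0.1, -5.3, 1.6]
opening: 0.0146
grip_force: 10.0
```

```bash
cat > st.py <<'E'
import sys
from h import *
from cell import robot
ca=float(sys.argv[1]); s=robot.observe(); C=np.array([524.4,256.7]); p=np.array(s["tool_pos"])*1000; f=s["contact_force"]
d=p[:2]-C; a=np.arctan2(d[1],d[0])%(2*np.pi)-2*np.pi; t=np.array([np.sin(a),-np.cos(a)])
print(s["time"],p.round(1),"r",np.hypot(*d).round(2),"a",a.round(3),"lag mm",((a-ca)*50).round(2),"F_t",(f[:2]@t).round(2),"F_r",(f[:2]@d/np.hypot(*d)).round(2),"yaw",s["tool_rot"][2]%(2*np.pi),"tq",s["torque"][2],"q6",s["qpos"][5],"tgt ang",np.degrees(np.arctan2(np.sin(s["tool_rot"][2]-(a-np.pi/2)),np.cos(s["tool_rot"][2]-(a-np.pi/2)))).round(1))
E
python3 st.py -2.832; python3 -c "
from h import *
for a in (-2.832,-3.072,-3.312): print(spiral2(a,.03,8,4.303,0))
for i in range(9): a=-3.552-.16*i; print(round(a,3),spiral2(a,.02,8,4.303-.16*i,-.02)[::7])
"
```

```text
7.4833 [477.3 239.4 113.6] r 50.17 a -2.79 lag mm 2.09 F_t -4.96 F_r 1.97 yaw 4.309112144365244 tq 0.06090624653368881 q6 -2.4137422310577157 tgt ang 136.8
[[-0.11, 0.1, -0.005, 0.0, 0.0, 0.0, 0.0], [-0.12, 0.09, -0.005, 0.0, 0.0, 0.0, 0.0], [-0.12, 0.09, -0.005, 0.0, 0.0, 0.0, 0.0], [-0.12, 0.09, -0.005, 0.0, 0.0, 0.0, 0.0], [-0.13, 0.08, -0.005, 0.0, 0.0, 0.0, 0.0], [-0.13, 0.08, -0.005, 0.0, 0.0, 0.0, 0.0], [-0.13, 0.08, -0.005, 0.0, 0.0, 0.0, 0.0], [-0.13, 0.07, -0.005, 0.0, 0.0, 0.0, 0.0]]
[[-0.13, 0.07, -0.005, 0.0, 0.0, 0.0, 0.0], [-0.14, 0.06, -0.005, 0.0, 0.0, 0.0, 0.0], [-0.14, 0.06, -0.005, 0.0, 0.0, 0.0, 0.0], [-0.14, 0.05, -0.005, 0.0, 0.0, 0.0, 0.0], [-0.14, 0.05, -0.005, 0.0, 0.0, 0.0, 0.0], [-0.14, 0.05, -0.005, 0.0, 0.0, 0.0, 0.0], [-0.14, 0.04, -0.005, 0.0, 0.0, 0.0, 0.0], [-0.15, 0.04, -0.005, 0.0, 0.0, 0.0, 0.0]]
[[-0.15, 0.03, -0.005, 0.0, 0.0, 0.0, 0.0], [-0.15, 0.03, -0.005, 0.0, 0.0, 0.0, 0.0], [-0.15, 0.02, -0.005, 0.0, 0.0, 0.0, 0.0], [-0.15, 0.02, -0.005, 0.0, 0.0, 0.0, 0.0], [-0.15, 0.02, -0.005, 0.0, 0.0, 0.0, 0.0], [-0.15, 0.01, -0.005, 0.0, 0.0, 0.0, 0.
[... 234 characters left out ...]
[-0.1, -0.0, -0.003, 0.0, 0.0, 0.02, 0.0]]
-3.872 [[-0.1, -0.0, -0.003, 0.0, 0.0, 0.02, 0.0], [-0.1, -0.0, -0.003, 0.0, 0.0, 0.02, 0.0]]
-4.032 [[-0.1, -0.0, -0.003, 0.0, 0.0, 0.02, 0.0], [-0.1, -0.0, -0.003, 0.0, 0.0, 0.02, 0.0]]
-4.192 [[-0.1, -0.0, -0.003, 0.0, 0.0, 0.02, 0.0], [-0.1, -0.0, -0.003, 0.0, 0.0, 0.02, 0.0]]
-4.352 [[-0.1, -0.0, -0.003, 0.0, 0.0, 0.02, 0.0], [-0.1, -0.0, -0.003, 0.0, 0.0, 0.02, 0.0]]
-4.512 [[-0.1, -0.0, -0.003, 0.0, 0.0, 0.02, 0.0], [-0.1, -0.0, -0.003, 0.0, 0.0, 0.02, 0.0]]
-4.672 [[-0.1, -0.0, -0.003, 0.0, 0.0, 0.02, 0.0], [-0.1, -0.0, -0.003, 0.0, 0.0, 0.02, 0.0]]
-4.832 [[-0.1, -0.0, -0.003, 0.0, 0.0, 0.02, 0.0], [-0.1, -0.0, -0.003, 0.0, 0.0, 0.02, 0.0]]
```

Request:
carry_out(deltas=[[-0.11,0.1,-0.005,0,0,0,0],[-0.12,0.09,-0.005,0,0,0,0],[-0.12,0.09,-0.005,0,0,0,0],[-0.12,0.09,-0.005,0,0,0,0],[-0.13,0.08,-0.005,0,0,0,0],[-0.13,0.08,-0.005,0,0,0,0],[-0.13,0.08,-0.005,0,0,0,0],[-0.13,0.07,-0.005,0,0,0,0]], force=7)

```text
time: 8.15
tool_pos: [0.4746, 0.2512, 0.1139]
tool_rot: [-3.141, -0.002, -1.981]
contact_force: [0.0, -4.4, 3.2]
opening: 0.0144
grip_force: 7.0
```

```bash
python3 st.py -3.072
```

```text
8.15 [474.6 251.2 113.9] r 50.15 a -3.031 lag mm 2.06 F_t -4.38 F_r 0.46 yaw 4.302514093013464 tq 0.0685276207179732 q6 -2.3848439780184933 tgt ang 150.2
```

Request:
carry_out(deltas=[[-0.13,0.07,-0.008,0,0,0,0],[-0.14,0.06,-0.008,0,0,0,0],[-0.14,0.06,-0.008,0,0,0,0],[-0.14,0.05,-0.008,0,0,0,0],[-0.14,0.05,-0.008,0,0,0,0],[-0.14,0.05,-0.008,0,0,0,0],[-0.14,0.04,-0.008,0,0,0,0],[-0.15,0.04,-0.008,0,0,0,0]], force=7)

```text
time: 8.82
tool_pos: [0.4747, 0.263, 0.1143]
tool_rot: [3.142, -0.003, -1.981]
contact_force: [-0.5, -5.4, 2.5]
opening: 0.0145
grip_force: 7.0
```

```bash
python3 st.py -3.312
```

```text
8.8167 [474.7 263.  114.3] r 50.12 a -3.268 lag mm 2.19 F_t -5.41 F_r -0.16 yaw 4.302522979794356 tq 0.004164161620856765 q6 -2.364357938137002 tgt ang 163.8
```

Request:
carry_out(deltas=[[-0.15,0.03,-0.008,0,0,0,0],[-0.15,0.03,-0.008,0,0,0,0],[-0.15,0.02,-0.008,0,0,0,0],[-0.15,0.02,-0.008,0,0,0,0],[-0.15,0.02,-0.008,0,0,0,0],[-0.15,0.01,-0.008,0,0,0,0],[-0.15,0.01,-0.008,0,0,0,0],[-0.15,0,-0.008,0,0,0,0]], force=6)

```text
time: 9.48
tool_pos: [0.4776, 0.2746, 0.1147]
tool_rot: [3.14, -0.004, -1.981]
contact_force: [-2.5, -5.6, 1.7]
opening: 0.0147
grip_force: 6.0
```

```bash
python3 st.py -3.552
```

```text
9.4833 [477.6 274.6 114.7] r 50.07 a -3.507 lag mm 2.23 F_t -6.12 F_r 0.38 yaw 4.302489169195512 tq -0.05241185535843503 q6 -2.346926140681721 tgt ang 177.5
```

Request:
carry_out(deltas=[[-0.1,0,-0.004,0,0,0.02,0],[-0.1,0,-0.004,0,0,0.02,0],[-0.1,0,-0.004,0,0,0.02,0],[-0.1,0,-0.004,0,0,0.02,0],[-0.1,0,-0.004,0,0,0.02,0],[-0.1,0,-0.004,0,0,0.02,0],[-0.1,0,-0.004,0,0,0.02,0],[-0.1,0,-0.004,0,0,0.02,0]], force=5.5)

```text
time: 10.15
tool_pos: [0.4811, 0.2817, 0.1149]
tool_rot: [3.14, -0.004, -2.142]
contact_force: [-3.4, -4.5, 1.3]
opening: 0.0148
grip_force: 5.5
```

```bash
python3 st.py -3.712
```

```text
10.15 [481.1 281.7 114.9] r 50.04 a -3.666 lag mm 2.32 F_t -5.54 F_r 0.68 yaw 4.141495519559179 tq 0.08429347064414805 q6 -2.176618477506997 tgt ang 177.3
```

Request:
carry_out(deltas=[[-0.1,0,-0.004,0,0,0.02,0],[-0.1,0,-0.004,0,0,0.02,0],[-0.1,0,-0.004,0,0,0.02,0],[-0.1,0,-0.004,0,0,0.02,0],[-0.1,0,-0.004,0,0,0.02,0],[-0.1,0,-0.004,0,0,0.02,0],[-0.1,0,-0.004,0,0,0.02,0],[-0.1,0,-0.004,0,0,0.02,0]])

```text
time: 10.82
tool_pos: [0.4856, 0.2883, 0.1152]
tool_rot: [3.141, -0.005, -2.302]
contact_force: [-4.1, -4.2, 2.5]
opening: 0.015
grip_force: 5.5
```

```bash
python3 st.py -3.872
```

```text
10.8167 [485.6 288.3 115.2] r 49.99 a -3.825 lag mm 2.34 F_t -5.86 F_r 0.58 yaw 3.9815142579834113 tq 0.028899012443079866 q6 -2.0093413557730613 tgt ang 177.3
```

Request:
carry_out(deltas=[[-0.1,0,-0.004,0,0,0.02,0],[-0.1,0,-0.004,0,0,0.02,0],[-0.1,0,-0.004,0,0,0.02,0],[-0.1,0,-0.004,0,0,0.02,0],[-0.1,0,-0.004,0,0,0.02,0],[-0.1,0,-0.004,0,0,0.02,0],[-0.1,0,-0.004,0,0,0.02,0],[-0.1,0,-0.004,0,0,0.02,0]])

```text
time: 11.48
tool_pos: [0.4909, 0.2933, 0.1152]
tool_rot: [-3.142, -0.006, -2.462]
contact_force: [-4.1, -6.0, 0.5]
opening: 0.0145
grip_force: 5.5
```

```bash
python3 st.py -4.032
```

```text
11.4833 [490.9 293.3 115.2] r 49.64 a -3.97 lag mm 3.08 F_t -7.03 F_r -1.66 yaw 3.821660289635984 tq 0.0503033896396941 q6 -1.8442922977321592 tgt ang 176.4
```

Request:
carry_out(deltas=[[-0.05,0,-0.002,0,0,0.01,0],[-0.05,0,-0.002,0,0,0.01,0],[-0.05,0,-0.002,0,0,0.01,0],[-0.05,0,-0.002,0,0,0.01,0],[0,0,0,0,0,0,0],[0,0,0,0,0,0,0],[0,0,0,0,0,0,0],[0,0,0,0,0,0,0]])

```text
time: 12.15
tool_pos: [0.4927, 0.2945, 0.1151]
tool_rot: [-3.141, -0.006, -2.501]
contact_force: [-3.7, -6.2, -0.0]
opening: 0.0148
grip_force: 5.5
```

```bash
python3 st.py -4.072
```

```text
12.15 [492.7 294.5 115.1] r 49.32 a -4.013 lag mm 2.93 F_t -6.83 F_r -2.32 yaw 3.782465935664355 tq 0.018552766834803548 q6 -1.8043866873997554 tgt ang 176.7
```

Request:
carry_out(deltas=[[0,0,0,0,0,0,0],[-0.03,0,0,0,0,0.006,0],[-0.03,0,0,0,0,0.006,0],[-0.03,0,0,0,0,0.006,0],[-0.03,0,0,0,0,0.006,0],[-0.03,0,0,0,0,0.006,0],[0,0,0,0,0,0,0],[0,0,0,0,0,0,0]], force=8.5)

```text
time: 12.82
tool_pos: [0.4933, 0.2948, 0.115]
tool_rot: [-3.141, -0.008, -2.531]
contact_force: [-5.2, -7.1, 1.8]
opening: 0.0145
grip_force: 8.5
```

```bash
python3 st.py -4.102
```

```text
12.8167 [493.3 294.8 115. ] r 49.23 a -4.028 lag mm 3.71 F_t -8.49 F_r -2.25 yaw 3.7526131128968316 tq 0.04671728613081832 q6 -1.7738162279395477 tgt ang 175.8
```

Request:
carry_out(deltas=[[-0.03,0,0,0,0,0,0],[-0.03,0,0,0,0,0,0],[-0.03,0,0,0,0,0,0],[-0.03,0,0,0,0,0,0],[-0.03,0,0,0,0,0,0],[0,0,0,0,0,0,0],[0,0,0,0,0,0,0],[0,0,0,0,0,0,0]], force=10)

```text
time: 13.48
tool_pos: [0.4938, 0.2953, 0.115]
tool_rot: [-3.141, -0.01, -2.53]
contact_force: [-6.7, -8.5, 3.2]
opening: 0.0147
grip_force: 10.0
```

```bash
python3 st.py -4.132
```

```text
13.4833 [493.8 295.3 115. ] r 49.26 a -4.043 lag mm 4.45 F_t -10.54 F_r -2.55 yaw 3.7527214738660293 tq 0.041948993712836655 q6 -1.7733375710680048 tgt ang 176.7
```

Request:
carry_out(deltas=[[0.1,0,0,0,0,0,0],[0.1,0,0,0,0,0,0],[0,0,0,0,0,0,0.2],[0,0,0,0,0,0,0.4],[0,0,0,0,0,0,0.4],[0,0,0,0,0,0,0.4],[0,0,0,0,0,0,0.4],[0,0,0,0,0,0,0.4]])

```text
time: 14.15
tool_pos: [0.4951, 0.2973, 0.1162]
tool_rot: [-3.142, 0.0, -2.53]
contact_force: [-0.4, 0.1, -0.4]
opening: 0.0365
grip_force: 0.0
```

Request:
carry_out(deltas=[[0,0,-0.5,0,0,0,0.4],[0,0,-1,0,0,0,0.4],[0,0,-1,0,0,0,0.4],[0,0,-1,0,0,0,0.4],[0,0,-1,0,0,0,0.4],[0,0,-1,0,0,0,0.4],[0,0,-1,0,0,0,0.4],[0,0,0,0,0,0,0.4]])

```text
time: 14.82
tool_pos: [0.4961, 0.2976, 0.1839]
tool_rot: [-3.141, 0.004, -2.53]
contact_force: [-0.3, -0.1, -0.4]
opening: 0.0365
grip_force: 0.0
```

```bash
python3 - <<'E'
from h import *
from cell import robot
s=robot.observe(); p=np.array(s["tool_pos"])*1000; y=s["tool_rot"][2]%(2*np.pi); print(p,y,s["contact_force"],s["opening"])
for r in plan([545,156.5,160],1.773,24,[*p,y]): print([float(v) for v in r])
E
```

```text
[496.05818015 297.62188453 183.93918704] 3.753070177543191 [-0.28185289 -0.11383369 -0.37425645] 0.03647030651099364
[0.171, -0.599, 0.1, 0.0, 0.0, 0.0825]
[0.121, -0.611, 0.1, 0.0, 0.0, 0.0825]
[0.07, -0.618, 0.1, 0.0, 0.0, 0.0825]
[0.019, -0.622, 0.1, 0.0, 0.0, 0.0825]
[-0.033, -0.622, 0.1, 0.0, 0.0, 0.0825]
[-0.084, -0.617, 0.1, 0.0, 0.0, 0.0825]
[-0.134, -0.608, 0.1, 0.0, 0.0, 0.0825]
[-0.184, -0.595, 0.1, 0.0, 0.0, 0.0825]
[-0.232, -0.577, 0.1, 0.0, 0.0, 0.0825]
[-0.279, -0.556, 0.1, 0.0, 0.0, 0.0825]
[-0.324, -0.531, 0.1, 0.0, 0.0, 0.0825]
[-0.367, -0.503, 0.1, 0.0, 0.0, 0.0825]
[-0.407, -0.471, 0.1, 0.0, 0.0, 0.0825]
[-0.444, -0.436, 0.1, 0.0, 0.0, 0.0825]
[-0.479, -0.398, 0.1, 0.0, 0.0, 0.0825]
[-0.51, -0.357, 0.1, 0.0, 0.0, 0.0825]
[-0.537, -0.314, 0.1, 0.0, 0.0, 0.0825]
[-0.562, -0.268, 0.1, 0.0, 0.0, 0.0825]
[-0.582, -0.221, 0.1, 0.0, 0.0, 0.0825]
[-0.598, -0.173, 0.1, 0.0, 0.0, 0.0825]
[-0.61, -0.123, 0.1, 0.0, 0.0, 0.0825]
[-0.618, -0.072, 0.1, 0.0, 0.0, 0.0825]
[-0.622, -0.021, 0.1, 0.0, 0.0, 0.0825]
[-0.622, 0.031, 0.1, 0.0, 0.0, 0.0825]
```

```bash
python3 - <<'E'
from h import *
from cell import cams
ex=np.array([-.201,.980]); ey=np.array([-.980,-.201]); O=np.array([.5343,.2076])
for n in("top","scene"):
    c=cams.read_camera(n); cv2.imwrite(f"pics/{n}1.png",c["image"]); W=cloud(c); W0=cloud(dict(np.load(f"pics/{n}0.npz")))
    for w,l in((W0,"before"),(W,"now")):
        q=(w[...,:2]-O); sx=q@ex; sy=q@ey; m=(abs(sy)<.009)&(w[...,2]<.1)
        for a,b,t in((-.022,.02,"strap"),(-.066,-.034,"block"),(.025,.07,"stud")):
            z=w[...,2][m&(sx>a)&(sx<b)]
            print(n,l,t,z.size,np.round(np.nanpercentile(z,[50,80]),4) if z.size else "")
E
```

```text
top before strap 171 [0.0539 0.0558]
top before block 131 [0.0714 0.0736]
top before stud 187 [0.0814 0.0879]
top now strap 180 [0.0611 0.0631]
top now block 135 [0.0723 0.0739]
top now stud 119 [0.0876 0.0903]
scene before strap 292 [0.0538 0.0556]
scene before block 147 [0.0735 0.0747]
scene before stud 263 [0.0823 0.0886]
scene now strap 328 [0.0608 0.063 ]
scene now block 138 [0.0735 0.0749]
scene now stud 338 [0.0863 0.0908]
```

View pics/scene1.png

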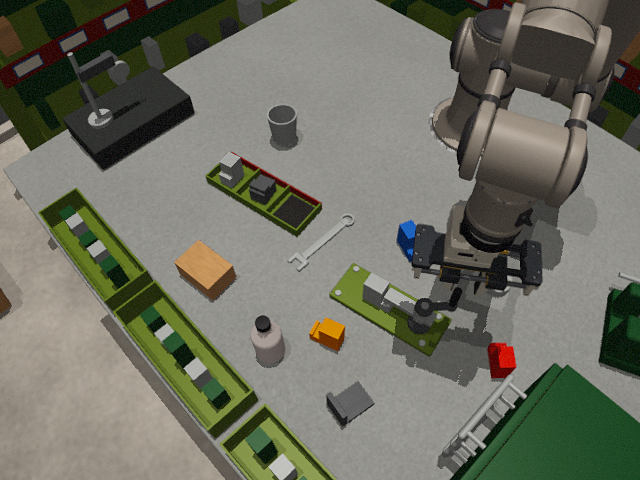

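The scene shows the crank turned to point away from the block. The strap has risen 7.2 mm, which fits 4.6 rad and means the lip is clear. The block stands unmoved at (377,287) px. Next is the block.

Request:
carry_out(deltas=[[0.17,-0.6,0.1,0,0,0.0825,0.5],[0.12,-0.61,0.1,0,0,0.0825,0.5],[0.07,-0.62,0.1,0,0,0.0825,0.5],[0.02,-0.62,0.1,0,0,0.0825,0.5],[-0.03,-0.62,0.1,0,0,0.0825,0.6],[-0.08,-0.62,0.1,0,0,0.0825,0.6],[-0.13,-0.61,0.1,0,0,0.0825,0.6],[-0.18,-0.6,0.1,0,0,0.0825,0.6]])

```text
time: 15.58
tool_pos: [0.5108, 0.2495, 0.1722]
tool_rot: [-3.141, -0.002, 3.089]
contact_force: [0.2, 0.1, 0.4]
opening: 0.0548
grip_force: 0.0
```

Request:
carry_out(deltas=[[-0.23,-0.58,0.1,0,0,0.0825,0.6],[-0.28,-0.56,0.1,0,0,0.0825,0.6],[-0.32,-0.53,0.1,0,0,0.0825,0.6],[-0.37,-0.5,0.1,0,0,0.0825,0.6],[-0.41,-0.47,0.1,0,0,0.0825,0.6],[-0.44,-0.44,0.1,0,0,0.0825,0.6],[-0.48,-0.4,0.1,0,0,0.0825,0.6],[-0.51,-0.36,0.1,0,0,0.0825,0.6]])

```text
time: 16.25
tool_pos: [0.5271, 0.2024, 0.1642]
tool_rot: [-3.14, -0.001, 2.429]
contact_force: [-0.6, 0.3, 0.4]
opening: 0.0551
grip_force: 0.0
```

Request:
carry_out(deltas=[[-0.54,-0.31,0.1,0,0,0.0825,0.6],[-0.56,-0.27,0.1,0,0,0.0825,0.6],[-0.58,-0.22,0.1,0,0,0.0825,0.6],[-0.6,-0.17,0.1,0,0,0.0825,0.6],[-0.61,-0.12,0.1,0,0,0.0825,0.6],[-0.62,-0.07,0.1,0,0,0.0825,0.6],[-0.62,-0.02,0.1,0,0,0.0825,0.6],[-0.62,0.03,0.1,0,0,0.0825,0.6]])

```text
time: 16.92
tool_pos: [0.5435, 0.1555, 0.1562]
tool_rot: [-3.14, -0.0, 1.769]
contact_force: [-0.1, 0.6, -0.3]
opening: 0.055
grip_force: 0.0
```

```bash
cat > go.py <<'E'
import sys
from h import *
from cell import robot
t=[float(v) for v in sys.argv[1:]]
s=robot.observe(); p=np.array(s["tool_pos"])*1000; y=s["tool_rot"][2]%(2*np.pi); print(p.round(2),round(y,4),s["qvel"].round(3),s["contact_force"])
print([float(v) for v in plan(t[:3],t[3],1,[*p,y])[0]])
E
python3 go.py 544.8 156.6 44 1.773
```

```text
[543.45 155.49 156.16] 1.769 [-0.13   0.019  0.005  0.002 -0.024  0.853] [-0.09675887  0.59982007 -0.27875346]
[0.083, 0.154, 11.216, 0.0, 0.0, -0.004]
```

Request:
carry_out(deltas=[[0.08,0.15,1.45,0,0,0,0.6],[0,0,1.45,0,0,0,0.6],[0,0,1.45,0,0,0,0.6],[0,0,1.45,0,0,0,0.6],[0,0,1.45,0,0,0,0.6],[0,0,1.45,0,0,0,0.6],[0,0,1.45,0,0,0,0.6],[0,0,1.45,0,0,0,0.6]])

```text
time: 17.58
tool_pos: [0.5445, 0.1569, 0.0396]
tool_rot: [-3.14, -0.0, 1.773]
contact_force: [0.0, 0.3, 0.9]
opening: 0.0551
grip_force: 0.0
```

Request:
carry_out(deltas=[[0,0,0,0,0,0,0.6],[0,0,0,0,0,0,0.5],[0,0,0,0,0,0,0.4],[0,0,0,0,0,0,0.3],[0,0,0,0,0,0,0.2],[0,0,0,0,0,0,0.2],[0,0,0,0,0,0,0.2],[0,0,0,0,0,0,0.2]], force=15)

```text
time: 18.25
tool_pos: [0.5448, 0.1569, 0.0419]
tool_rot: [-3.141, 0.0, 1.773]
contact_force: [-4.4, -0.9, 6.2]
opening: 0.0301
grip_force: 15.0
```

```bash
python3 go.py 544.8 156.6 40 1.773
```

```text
[544.79 156.87  41.92] 1.7732 [ 0.003  0.001 -0.     0.002 -0.     0.001] [-4.38524051 -0.94985351  6.17355349]
[-0.027, -0.004, 0.192, 0.0, 0.0, 0.0002]
```

Request:
carry_out(deltas=[[0,0,0,0,0,0,0.2],[0,-0.05,-0.05,0,0,0,0.2],[0,-0.05,-0.05,0,0,0,0.2],[0,0,-0.05,0,0,0,0.2],[-0.1,0,0,0,0,0,0.2],[-0.2,0,0,0,0,0,0.2],[-0.2,0,0,0,0,0,0.2],[-0.2,0,0,0,0,0,0.2]], force=30)

```text
time: 18.92
tool_pos: [0.5454, 0.1496, 0.0422]
tool_rot: [-3.141, -0.0, 1.773]
contact_force: [0.3, -0.0, -7.3]
opening: 0.0296
grip_force: 29.9
```

Request:
carry_out(deltas=[[-0.4,0,0,0,0,0,0.2],[-0.6,0,0,0,0,0,0.2],[-0.8,0,0,0,0,0,0.2],[-0.8,0,0,0,0,0,0.2],[-0.8,0,0,0,0,0,0.2],[-0.8,0,0,0,0,0,0.2],[-0.8,0,0,0,0,0,0.2],[-0.5,0,0,0,0,0,0.2]])

```text
time: 19.58
tool_pos: [0.5569, 0.0947, 0.0427]
tool_rot: [3.141, 0.0, 1.772]
contact_force: [-0.8, 0.3, -7.8]
opening: 0.03
grip_force: 29.9
```

```bash
python3 - <<'E'
from cell import robot,cams
import cv2
from h import *
s=robot.observe(); print(s["tool_pos"],s["contact_force"],s["opening"],s["tool_rot"])
c=cams.read_camera("scene"); cv2.imwrite("pics/b1.png",cv2.resize(c["image"][180:380,260:480],None,fx=2.8,fy=2.8))
t=[-1,1,1]
E
python3 go.py 518.4 -121 42 1.748; python3 go.py 515 -123 130 1.748
```

```text
[0.55694593 0.09470476 0.04266069] [-0.84404569  0.30514416 -7.78505297] 0.029976720888224357 [3.14139963e+00 1.43638178e-04 1.77223133e+00]
[557.15  94.15  42.67] 1.7718 [ 0.02  -0.     0.001  0.006 -0.003  0.027] [-0.01538064  0.29070521 -6.99955992]
[-20.308, -8.093, 0.067, 0.0, 0.0, 0.0238]
[557.15  94.15  42.67] 1.7718 [ 0.02  -0.     0.001  0.006 -0.003  0.027] [-0.01538064  0.29070521 -6.99955992]
[-20.436, -8.466, -8.733, 0.0, 0.0, 0.0238]
```

View pics/b1.png

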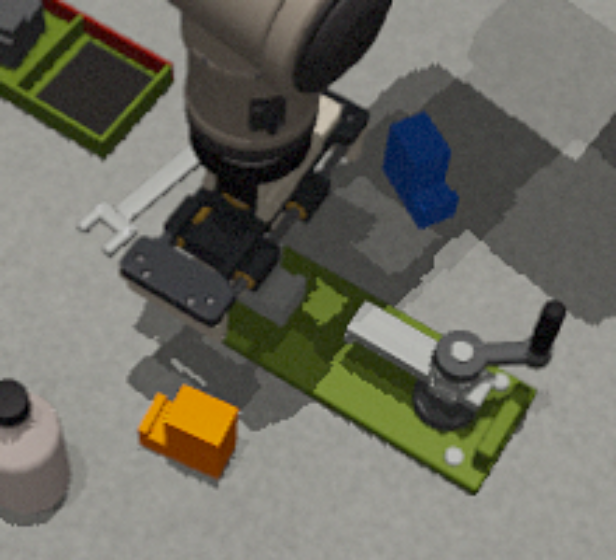

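Crop: the block is out from under the strap, its toe showing at about (280,290). Stand and crank are undisturbed, and the grip holds. Now I'll lift it and carry it to the tray.

Request:
carry_out(deltas=[[0,0,-0.6,0,0,0,0.2],[0,0,-1.0,0,0,0,0.2],[-0.4,-0.2,-1.2,0,0,0,0.2],[-0.8,-0.3,-1.2,0,0,0,0.2],[-1.2,-0.5,-1.2,0,0,0,0.2],[-1.5,-0.6,-1.0,0,0,0,0.2],[-1.5,-0.6,-0.6,0,0,0,0.2],[-1.5,-0.6,-0.2,0,0,0,0.2]])

```text
time: 20.3
tool_pos: [0.5435, 0.0212, 0.1153]
tool_rot: [3.138, 0.001, 1.773]
contact_force: [0.1, -0.2, -7.5]
opening: 0.0297
grip_force: 29.9
```

Request:
carry_out(deltas=[[-1.5,-0.6,0,0,0,0,0.2],[-1.5,-0.6,0,0,0,0,0.2],[-1.5,-0.6,0,0,0,0,0.2],[-1.5,-0.6,0,0,0,0,0.2],[-1.5,-0.6,0,0,0,0,0.2],[-1.5,-0.6,0,0,0,0,0.2],[-1.4,-0.6,0,0,0,0.012,0.2],[-1.0,-0.5,0,0,0,0.012,0.2]])

```text
time: 20.97
tool_pos: [0.5194, -0.1005, 0.1139]
tool_rot: [3.14, 0.001, 1.747]
contact_force: [-0.1, -0.6, -6.9]
opening: 0.0299
grip_force: 29.9
```

```bash
python3 go.py 515.3 -125.4 60 1.748
```

```text
[ 519.4  -100.52  113.93] 1.7473 [-0.241 -0.018  0.041  0.011 -0.019 -0.095] [-0.09561259 -0.59590315 -6.85541846]
[-2.377, -0.84, 5.393, 0.0, 0.0, -0.0007]
```

Request:
carry_out(deltas=[[-0.8,-0.2,0.5,0,0,0,0.2],[-0.8,-0.2,1.0,0,0,0,0.2],[-0.5,-0.2,1.0,0,0,0,0.2],[-0.2,-0.1,1.0,0,0,0,0.2],[0,0,1.0,0,0,0,0.2],[0,0,0.5,0,0,0,0.2],[0,0,0,0,0,0,0.2],[0,0,0,0,0,0,0.2]])

```text
time: 21.63
tool_pos: [0.5169, -0.1216, 0.0621]
tool_rot: [-3.141, -0.001, 1.75]
contact_force: [-0.2, -0.2, -8.1]
opening: 0.0297
grip_force: 29.9
```

```bash
python3 go.py 515.3 -125.4 37 1.748; python3 - <<'E'
from cell import cams
import cv2
c=cams.read_camera("scene"); cv2.imwrite("pics/t1.png",cv2.resize(c["image"][110:270,180:380],None,fx=3.5,fy=3.5))
E
```

```text
[ 516.91 -121.58   62.07] 1.7498 [-0.001 -0.015 -0.015 -0.001  0.002  0.001] [-0.17061618 -0.16695306 -8.07565821]
[-0.347, -0.226, 2.507, 0.0, 0.0, 0.0018]
```

View pics/t1.png

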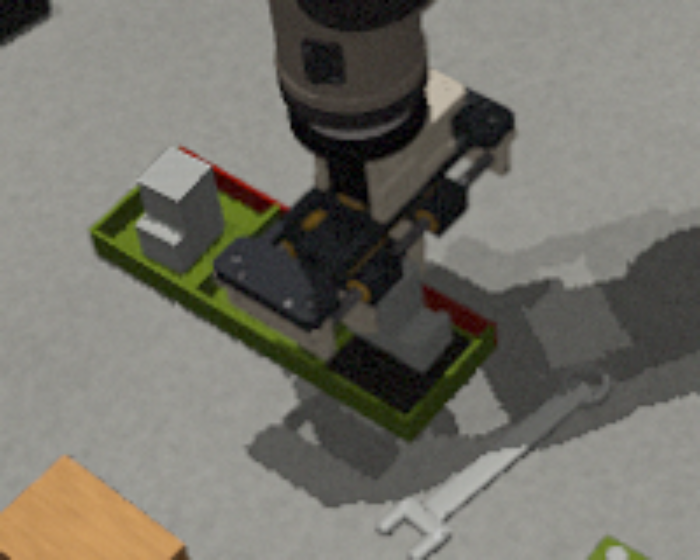

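The block hovers over the liner compartment, toe at about (420,340) in the crop, clear of the walls. I'll centre it and lower it.

Request:
carry_out(deltas=[[-0.15,-0.1,0,0,0,0,0.2],[-0.2,-0.13,0.3,0,0,0,0.2],[0,0,0.5,0,0,0,0.2],[0,0,0.5,0,0,0,0.2],[0,0,0.4,0,0,0,0.2],[0,0,0.3,0,0,0,0.2],[0,0,0.1,0,0,0,0.2],[0,0,0.05,0,0,0,0.2]])

```text
time: 22.35
tool_pos: [0.5152, -0.1259, 0.0407]
tool_rot: [-3.141, -0.0, 1.749]
contact_force: [-0.1, -0.6, -7.3]
opening: 0.0295
grip_force: 29.9
```

Request:
carry_out(deltas=[[0,0,0.05,0,0,0,0.2],[0,0,0.05,0,0,0,0.2],[0,0,0.05,0,0,0,0.2],[0,0,0.05,0,0,0,0.2],[0,0,0.05,0,0,0,0.2],[0,0,0,0,0,0,0.2],[0,0,0,0,0,0,0.2],[0,0,0,0,0,0,0.2]])

```text
time: 23.02
tool_pos: [0.5153, -0.126, 0.0386]
tool_rot: [3.142, -0.0, 1.749]
contact_force: [-0.2, 0.1, -7.4]
opening: 0.0298
grip_force: 29.9
```

Still carrying 7.4 N, so not touching yet.

Request:
carry_out(deltas=[[0,0,0.04,0,0,0,0.2],[0,0,0.04,0,0,0,0.2],[0,0,0.04,0,0,0,0.2],[0,0,0.04,0,0,0,0.2],[0,0,0,0,0,0,0.2],[0,0,0,0,0,0,0.2],[0,0,0,0,0,0,0.2],[0,0,0,0,0,0,0.2]])

```text
time: 23.68
tool_pos: [0.5153, -0.126, 0.037]
tool_rot: [-3.142, -0.0, 1.749]
contact_force: [0.1, 0.9, -6.6]
opening: 0.0299
grip_force: 29.9
```

Request:
carry_out(deltas=[[0,0,0.03,0,0,0,0.2],[0,0,0.03,0,0,0,0.2],[0,0,0.03,0,0,0,0.2],[0,0,0.03,0,0,0,0.2],[0,0,0,0,0,0,0.2],[0,0,0,0,0,0,0.2],[0,0,0,0,0,0,0.2],[0,0,0,0,0,0,0.2]])

```text
time: 24.35
tool_pos: [0.5153, -0.126, 0.0369]
tool_rot: [3.141, 0.0, 1.749]
contact_force: [-4.3, 1.3, 6.2]
opening: 0.0301
grip_force: 29.9
```

Request:
carry_out(deltas=[[0,0,-0.03,0,0,0,0.2],[0,0,-0.03,0,0,0,0.2],[0,0,0,0,0,0,0.33],[0,0,0,0,0,0,0.36],[0,0,0,0,0,0,0.4],[0,0,0,0,0,0,0.45],[0,0,0,0,0,0,0.5],[0,0,0,0,0,0,0.5]])

```text
time: 25.02
tool_pos: [0.5156, -0.1261, 0.0363]
tool_rot: [3.141, 0.0, 1.749]
contact_force: [-0.2, 0.2, -0.1]
opening: 0.0452
grip_force: 0.0
```

Request:
carry_out(deltas=[[0,0,-0.3,0,0,0,0.5],[0,0,-0.8,0,0,0,0.5],[0,0,-1.5,0,0,0,0.5],[0,0,-2.0,0,0,0,0.5],[0,0,-2.5,0,0,0,0.5],[0,0,-2.5,0,0,0,0.5],[0,0,-2.5,0,0,0,0.5],[0,0,-2.5,0,0,0,0.5]])

```text
time: 25.68
tool_pos: [0.5152, -0.1259, 0.1845]
tool_rot: [3.141, 0.0, 1.749]
contact_force: [-0.1, 0.1, 0.5]
opening: 0.0455
grip_force: 0.0
```

Request:
carry_out(deltas=[[-1.5,-2.0,0,0,0,0,0.5],[0,-2.5,0,0,0,0,0.5],[0,-2.5,0,0,0,0,0.5],[0,-2,0,0,0,0,0.5],[0,-1,0,0,0,0,0.5],[0,0,0,0,0,0,0.5],[0,0,0,0,0,0,0.5],[0,0,0,0,0,0,0.5]])

```text
time: 26.35
tool_pos: [0.4207, -0.1587, 0.1828]
tool_rot: [3.14, 0.001, 1.749]
contact_force: [0.1, 0.5, 0.1]
opening: 0.0459
grip_force: 0.0
```

```bash
python3 - <<'E'
from cell import cams,robot
from h import *
s=robot.observe(); print(s["time"],s["tool_pos"],s["contact_force"])
for n in("scene","top"):
    c=cams.read_camera(n); W=cloud(c); z=W[...,2]
    m=(z>.06)&(z<.074)&(abs(W[...,0]-.513)<.05)&(abs(W[...,1]+.116)<.045); p=W[m]; print(n,len(p),p.mean(0),rect(p),np.median(p[:,2]))
    if n=="scene": cv2.imwrite("pics/end.png",c["image"][100:400,150:550])
E
```

```text
26.35 [ 0.42071502 -0.1586586   0.18278698] [0.05197644 0.51147415 0.13771032]
scene 251 [ 0.51512386 -0.12321992  0.06765355] ((514.0134887695312, -124.62906646728516), (31.50387954711914, 41.11049270629883), 10.531959533691406) 0.06798049152193142
top 213 [ 0.51432735 -0.1194028   0.0666277 ] ((514.5465087890625, -122.85250854492188), (29.89275550842285, 37.74308776855469), 10.633708000183105) 0.06663813836704002
```

View pics/end.png

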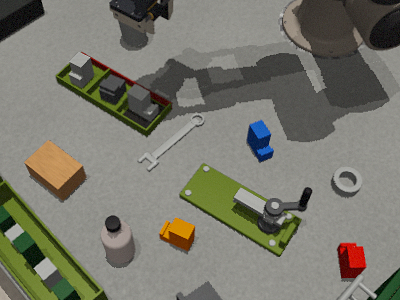

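The final view shows the block upright in the liner compartment at about (142,103) px. Its top is at 67 mm, as expected, and everything else is in place. Handing in.

```bash
python3 -c "
from cell import robot
print(robot.hand_in())"
```

```text
the job is handed in; nothing more can be done
None
```

The block is unclamped and standing on its base on the liner in the free tray compartment; the crank went clockwise to its stop with about 10.5 N at the handle, under the 20 N slip limit, and the job was handed in at about 26 s.

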